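# Sort the battery post parts into their bays

## Robot

A 7-joint arm with a two-finger parallel gripper is mounted at the origin on the work surface. World frame = base frame: x ahead of the robot, y to its left, z up, the work surface at z = 0. Lengths are in mm, angles in rad, forces in N, time in s.
With the tool pointing down it reaches from about 350 to 900 mm from the base axis. Payload 19.9 kg.
Tool frame: the origin (TCP) lies on the centre line of the jaws, within the pads' length; the fingertips stand 25 mm ahead of it and the grasp point (between the pads) lies 6 mm ahead of it; z points along the fingers, y is the direction in which the jaws open and shut (so a half turn about z gives the same grasp; the last joint's range is limited). The gripper opens to 94 mm and grips with 3 to 60 N. Pads are 16 mm wide; open, the fingers measure 119 mm over their backs; the gripper's body (75 mm by 177 mm) begins 78 mm behind the grasp point.
Start: joints at [-1.161, 0.417, -0.01, 1.614, 0.005, 1.111, -0.053], TCP at [272.853, 562.274, 230.425] pointing down, gripper open.
Joint ranges: [-2.81, 2.81], [-0.39, 2.02], [-1.27, 1.25], [0.06, 2.57], [-1.19, 4.33], [0.19, 2], [-2.82, 2.82]. Speed limits (rad/s): [1.89, 1.89, 2.39, 2.39, 3.01, 3.01, 3.01].

## Interface

Orientations are given as a unit quaternion [w, x, y, z].
In Python, from workcell import readout, cams, ticket gives the robot as it stands. The module is installed in compiled form; this text tells all that it offers.
- The arm moves only by the tool carry_out, never from a script. Its argument "plan" is a list of rows, each a list of 2 entries, a list of its own where there are three numbers: the shift along the tool's x, y, z in cm, then the turn, a rotation vector about the tool's x, y, z in rad. A call has 1 to 10 rows; each row shifts and turns the commanded pose from where the row before left it, along the tool's axes as they then stand; what a row does not reach is not made up. A row lasts 1/8 s, in which the tool goes at most 62.5 mm and 10.7 degrees, less where a joint would pass 70% of its speed; a pose out of reach is approached as far as the arm can. A call is refused whole if a number of a shift passes 6.25 or a number of a turn 0.188, either way. A call with a gripper value outside its range is refused whole. "hand" is the closure, from -1 (fully open) to 1 (shut), so that 0 is half open, set as the call begins (left out, the last holds). The fingers move at their own pace and stop on an object; the grip force is fixed at half the most. Time passes only in rows, so rows that do not move let the fingers close. It gives the time, the measured TCP pose, the force and the opening at its end, in the units of the state.
- readout.read_state(): the state, without advancing time (a new reading comes with each control period).
- cams.read_camera(name): name is "side" or "top" or "wrist"; returns (picture, depth): 480x640x3 uint8, blue, green, red; 480x640 float32, mm along the optical axis (not along the pixel's ray), 0 where there is no reading.
- cams.camera_info(name): a dict with "K" (3x3 intrinsics, pixels), "D" ([k1, k2, p1, p2, k3] as OpenCV has them; the pictures are not rectified), "eye" and "orientation" of the camera in the world. Camera axes: x right, y down, z forward; pixel columns grow to the right and rows downward; lengths in mm; the calibration is good to about 2 mm. A picture is of the moment at which its call begins: read the wrist's pose just before it. camera_info takes no time and is no camera call; for the wrist camera it gives the pose at the moment of the call.
- ticket.close_job(): hands the job in, once; it reports no verdict.
The state is a dict: "time": time; "joints": joint angles; "dq": joint speeds; "tau": joint torques, N m; "position": TCP position; "tcp_rot": TCP orientation; "contact_force": force on the tool from outside, world axes, zero at the start; "torque": the same for the moment, N m; "finger_gap": finger opening in mm.
Only numpy, scipy, OpenCV 4.12 (cv2) and the standard library are available. Lean on these libraries where they do the work, as an engineer would, in place of code of your own. Each camera call takes 0.05 s, during which the arm holds its last target. There are 200 camera calls.

## Task

Sort the loose parts on the bench into the two open-mouthed bays, each of which shows a sample of its part on its back block: slide both round nylon caps into the bay with the cap sample and the lead post clamp into the bay with the clamp sample, all wholly inside past the free ends of the side walls. Keep the parts on the bench, sliding them without lifting, and leave the hex bolt, the hex nut and the glass hydrometer where they are.

Things in the scene. Friction and masses are not known exactly. Their poses are not given: they have to be found in the camera images.
- cap_a: one grey nylon battery-post cap: a round disc 44 mm across and 21 mm high, 13 mm of straight side and then a chamfer to a flat top 32 mm across; about 30 g. Slides flat on the bench. Origin: centre of the underside, z up
- cap_b: the other grey nylon battery-post cap: a round disc 44 mm across and 21 mm high, 13 mm of straight side and then a chamfer to a flat top 32 mm across; about 30 g. Slides flat on the bench. Origin: centre of the underside, z up
- post_clamp: lead battery post clamp, about 0.22 kg: 64 mm long, 38 mm wide, 22 mm high (26 mm over its screw heads): a ring of 38 mm outer diameter centred 8 mm from the origin towards -x, two split ears beyond it to -x with a small cross bolt, and a block 34 mm wide to +x. Origin: on the underside, near its balance point, 35 mm from the ear end and 29 mm from the block end; x along its length, z up
- clamp_nose (a point): middle of the ear end of the clamp (its extreme -x end), 10 mm above its underside
- clamp_tail (a point): middle of the block end of the clamp (its extreme +x end), 10 mm above its underside
- bay_left: fixed open-mouthed brown wooden bay to the left of the parts, its mouth towards them; the bench is its floor. Inside 150 mm wide, 110 mm deep; side walls 8 mm thick, 24 mm high; solid back block 46 mm deep, 26 mm high, carrying one of the two samples. Origin: on the bench, middle of the open mouth, level with the free ends of the side walls; +x points into the bay (to the robot's left), y across it
- bay_right: fixed open-mouthed brown wooden bay to the right of the parts, its mouth towards them; the bench is its floor. Inside 150 mm wide, 110 mm deep; side walls 8 mm thick, 24 mm high; solid back block 46 mm deep, 26 mm high, carrying one of the two samples. Origin: on the bench, middle of the open mouth, level with the free ends of the side walls; +x points into the bay (to the robot's right), y across it
- sample_cap: a nylon cap like the loose ones, fixed on top of the back block of one of the two bays (133 mm from that bay's origin, towards its +x): that bay is for the caps. Origin: centre of its underside. It stays there
- sample_clamp: a lead post clamp like the loose one, fixed on top of the back block of the other bay (133 mm from that bay's origin, towards its +x): that bay is for the clamp. Origin: on its underside. It stays there
- hex_bolt: loose zinc hex bolt standing on its head on the robot side of the right bay, to be left alone: head 30 mm across flats and 13 mm high, shank 20 mm thick, 55 mm high in all. Origin: centre of its underside
- hex_nut: loose zinc hex nut lying flat on the robot's side of the parts, to be left alone: 30 mm across flats, 16 mm high. Origin: centre of its underside
- hydrometer: loose green glass hydrometer tube lying on the bench beyond the parts, to be left alone: 29 mm high and wide, 247 mm long over all. Origin: on the bench under the tube; its x axis runs along the tube, a rubber bulb ends 125 mm to +x and a thin nozzle ends 122 mm to -x
Not all that is in view belongs to the job. Leave any blue look-alike of the post_clamp alone. Leave any green look-alike of the cap_b alone.

How it is judged:
By the outcome, as a careful person would: the job done as asked, in the order asked, and still so for the second after the job is handed in, with the robot touching nothing.
It also fails if it takes over 61 s, if anything falls off the work surface, if the arm or the gripper's body presses on something with over 40 N, if the wrist force passes 120 N, or if a joint passes its speed limit or range.

## Working session

There is one attempt and no reset: what is moved stays moved. The work goes in short steps, Python scripts to look and compute and a tool call to move; the robot and the scene stay as the last step left them, time stands still between calls to the robot, and variables do not carry over. Pictures are saved under pics/ and viewed, about 8 in all and at most 12, crops included, and the job is handed in when it is done.

Besides the shell and the picture viewer there is one more tool, called after "Call:" by a JSON object that holds its "op" and its "data". carry_out: Moves the arm, as the interface text tells. Its arguments: {"type":"object","properties":{"plan":{"type":"array","items":{"type":"array"}},"hand":{"type":"number"}},"required":["plan"]}

```bash
mkdir -p pics; cat > h.py <<'E'
import numpy as np, cv2
from scipy.spatial.transform import Rotation as R
from workcell import readout, cams, ticket
def rot(q): return R.from_quat([q[1],q[2],q[3],q[0]]).as_matrix()
def snap(n,f):
    i=cams.camera_info(n); p,d=cams.read_camera(n); cv2.imwrite('pics/'+f+'.png',p); np.save('pics/'+f+'.npy',d); return i,p,d
def world(i,d):
    v,u=np.mgrid[:480,:640]; K=np.array(i['K'],float)
    xy=cv2.undistortPoints(np.stack([u.ravel(),v.ravel()],1).astype(float)[:,None],K,np.array(i['D'],float))[:,0]
    c=np.c_[xy,np.ones(len(xy))]*d.reshape(-1,1)
    return (c@rot(i['orientation']).T+np.array(i['eye'])).reshape(480,640,3)
E
python3 - <<'E'
from h import *
s=readout.read_state(); print({k:np.round(v,3) for k,v in s.items()})
for n in('top','side'):
    i,p,d=snap(n,n+'0'); print(n,i)
    W=world(i,d); np.save('pics/W%s.npy'%n,W)
E
```

```text
{'time': np.float64(0.0), 'joints': array([-1.161,  0.418, -0.01 ,  1.614,  0.005,  1.111, -0.053]), 'dq': array([ 0.001, -0.   , -0.   ,  0.   ,  0.   ,  0.   , -0.001]), 'tau': array([ 2.0000e-03, -8.5124e+01,  6.3900e-01, -4.2601e+01, -4.9000e-02,
        1.9000e-02,  0.0000e+00]), 'position': array([272.713, 561.968, 229.834]), 'tcp_rot': array([-0.   ,  0.224,  0.975, -0.001]), 'contact_force': array([ 0.325, -0.562,  0.44 ]), 'torque': array([-0.003, -0.034,  0.019]), 'finger_gap': np.float64(93.987)}
top {'K': array([[465.57228174,   0.        , 323.32447915],
       [  0.        , 465.57228174, 237.73063617],
       [  0.        ,   0.        ,   1.        ]]), 'D': array([0.02889623, 0.        , 0.        , 0.        , 0.        ]), 'eye': array([450.44312176, -17.78905707, 823.3394971 ]), 'orientation': array([-0.05727885,  0.71005673, -0.70018493,  0.04774552])}
side {'K': array([[479.11505479,   0.        , 321.54779931],
       [  0.        , 479.11505479, 237.34512989],
       [  0.        ,   0.        ,   1.        ]]), 'D': array([-0.07476008,  0.        ,  0.        ,  0.        ,  0.        ]), 'eye': array([  27.24945378, -536.90182488,  580.92422415]), 'orientation': array([-0.4244442 ,  0.82650497, -0.32745172,  0.17179064])}
```

View pics/top0.png

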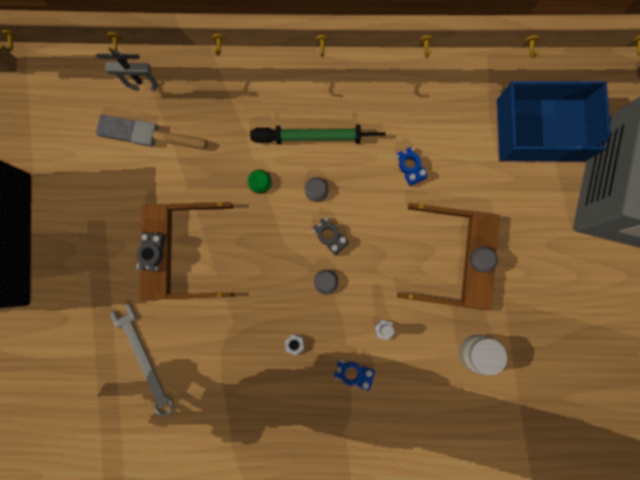

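View pics/side0.png

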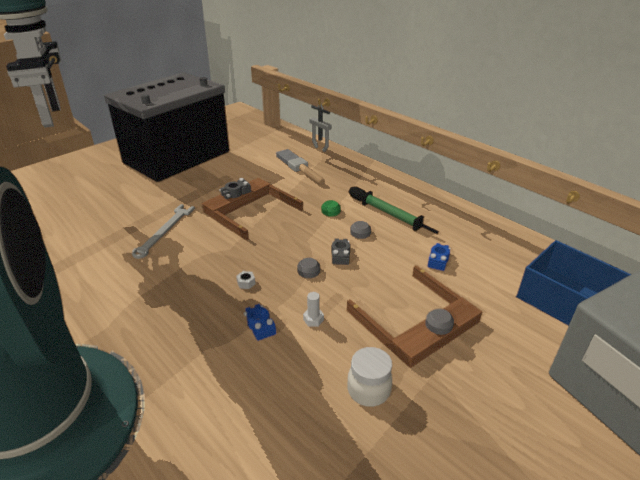

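The top view shows the clamp sample on the left bay (150,252) and the cap sample on the right bay (484,260). The caps are at (317,189) and (326,281), and the clamp is at (331,236) with its ears to the upper left. The green cap (260,181) and the blue clamps are look-alikes to leave alone.

```bash
cat > loc.py <<'E'
from h import *
import sys
def at(i,u,v,z):
    K=np.array(i['K']);x=cv2.undistortPoints(np.array([[[u,v]]],float),K,np.array(i['D']))[0,0]
    r=rot(i['orientation'])@np.r_[x,1]; e=np.array(i['eye']); return np.round(e+r*(z-e[2])/r[2],1)
def blob(W,lo,hi,c,r):
    m=(np.hypot(W[...,0]-c[0],W[...,1]-c[1])<r)&(W[...,2]>lo)&(W[...,2]<hi); return W[m]
E
python3 - <<'E'
from loc import *
i=cams.camera_info('top'); W=np.load('pics/Wtop.npy')
for n,u,v,z in [('capa',317,189,21),('capb',326,281,21),('clamp',331,236,22),('nut',294,345,16),('bolt',385,330,40),('green',260,181,21),('blue1',411,166,22),('blue2',355,375,22),
 ('Lfar',232,206,24),('Lnear',233,295,24),('Lbackfar',168,208,24),('Lbacknear',168,295,24),('Rfar',409,206,24),('Rnear',399,295,24),('Rbf',471,215,24),('Rbn',464,302,24),('hydL',252,134,15),('hydR',385,134,15),('sampR',484,260,47),('sampL',150,252,47),('jar',485,355,50)]:
    p=at(i,u,v,z); b=blob(W,z-9,z+12,p,33); print(n,p,len(b),np.round(b.mean(0),1) if len(b) else '', (np.round((b.min(0)+b.max(0))/2,1),np.round(b.max(0)-b.min(0))) if len(b) else'')
p=cv2.imread('pics/top0.png')[150:330,120:500]
cv2.imwrite('pics/crop.png',cv2.resize(p,None,fx=2.1,fy=2.1,interpolation=cv2.INTER_CUBIC))
b=blob(W,14,40,at(i,331,236,22),42); 
w,v=np.linalg.eigh(np.cov(b[:,:2].T)); print(w,v)
print('bench z',np.median(W[240:300,250:300,2]))
E
```

```text
capa [657.6   6.5  21. ] 447 [659.5   7.5  19.6] (array([660.3,   7.6,  19.2]), array([43., 41., 14.]))
capb [495.4 -11.8  21. ] 489 [495.5 -11.6  20. ] (array([495.9, -11.7,  18.9]), array([42., 42., 13.]))
clamp [573.6 -19.4  22. ] 545 [572.4 -20.4  21.7] (array([573.7, -19.3,  21.2]), array([62., 60., 16.]))
nut [387.  41.  16.] 285 [388.6  40.7  17. ] (array([388.6,  40.9,  14.3]), array([33., 31., 13.]))
bolt [ 415.4 -110.2   40. ] 21 [ 418.7 -105.4   40.6] (array([ 417.1, -107.9,   41.2]), array([16., 11., 18.]))
green [671. 108.  21.] 449 [672.4 110.3  19.6] (array([673.9, 111. ,  19. ]), array([43., 43., 14.]))
blue1 [ 701.1 -159.7   22. ] 550 [ 700.1 -161.7   21. ] (array([ 701.7, -161. ,   20.6]), array([64., 54., 15.]))
blue2 [340.5 -62.1  22. ] 640 [340.4 -63.3  21.7] (array([341.2, -62.4,  20.7]), array([48., 64., 15.]))
Lfar [624.3 155.1  24. ] 97 [627.4 172.3  23.8] (array([627.8, 172.1,  22.4]), array([ 8., 30., 13.]))
Lnear [469.3 146.6  24. ] 91 [470.6 163.8  24.6] (array([470.7, 164.4,  21.7]), array([ 7., 29., 13.]))
Lbackfar [619.3 267.2  24. ] 499 [611.6 273.7  
[... 571 characters left out ...]
 474. , -245.6,   23.1]), array([44., 65., 15.]))
hydL [760.2 126.4  15. ] 173 [754.  112.5  23. ] (array([757.8, 111.6,  20.1]), array([27., 35., 14.]))
hydR [ 762.7 -114.7   15. ] 76 [762.3 -98.2  18.2] (array([762.2, -98.2,  18.3]), array([ 7., 33.,  6.]))
sampR [ 532.7 -273.9   47. ] 542 [ 535.5 -274.9   45.5] (array([ 536.2, -276.8,   44.5]), array([42., 45., 13.]))
sampL [538.6 284.3  47. ] 775 [540.1 285.8  47.8] (array([540.1, 287.5,  46.6]), array([63., 41., 17.]))
jar [ 379.4 -268.6   50. ] 969 [ 378.8 -268.7   59.5] (array([ 378.3, -270.2,   51.7]), array([54., 57., 21.]))
[111.04158216 359.4991083 ] [[ 0.66323834 -0.74840824]
 [-0.74840824 -0.66323834]]
bench z 0.8474067969206658
```

View pics/crop.png

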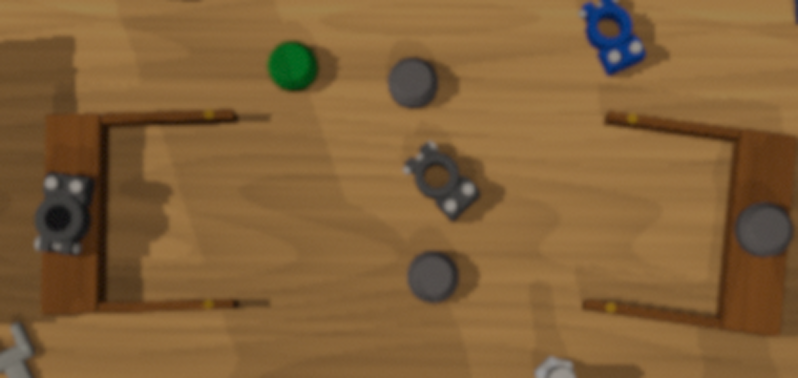

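Call:
{"op": "carry_out", "data": {"plan": [[[0, 0, 0], [0, 0, -0.15]], [[0, 0, 0], [0, 0, -0.15]], [[0, 0, 0], [0, 0, -0.152]], [[-2, -5.5, 0], [0, 0, 0]], [[-3.4, -5, 0], [0, 0, 0]], [[-3.4, -5, 0], [0, 0, 0]], [[-3.4, -5, 0], [0, 0, 0]], [[-3.4, -5, 0], [0, 0, 0]], [[-3.4, -5, 0], [0, 0, 0]], [[-3.4, -5, 0], [0, 0, 0]]], "hand": -1}}

```text
time: 1.35
position: [497.6, 205.5, 230.4]
tcp_rot: [-0.0, -0.0, 1.0, -0.0]
contact_force: [0.0, 0.9, 0.4]
finger_gap: 94.1
```

Call:
{"op": "carry_out", "data": {"plan": [[[-2.7, -3.3, 1], [0, 0, 0]], [[-2.7, -3.3, 1], [0, 0, 0]], [[-2.7, -3.3, 1], [0, 0, 0]], [[-2.7, -3.3, 1], [0, 0, 0]], [[-2.7, -3.3, 1], [0, 0, 0]], [[-2.75, -3.3, 1], [0, 0, 0]], [[0, 0, 4], [0, 0, 0]], [[0, 0, 3], [0, 0, 0]], [[0, 0, 0], [0, 0, 0]]]}}

```text
time: 2.48
position: [658.0, 9.3, 98.3]
tcp_rot: [-0.002, -0.0, 1.0, -0.0]
contact_force: [-0.2, -0.0, 0.8]
finger_gap: 94.0
```

```bash
python3 - <<'E'
from h import *
print(readout.read_state()['position'])
i,p,d=snap('wrist','w1'); print(i['eye'],i['orientation'])
E
```

```text
[658.02135559   9.29767537  98.25324082]
[575.96888291   9.45311101 253.32481663] [0.09960906 0.70015263 0.6999233  0.09985848]
```

View pics/w1.png

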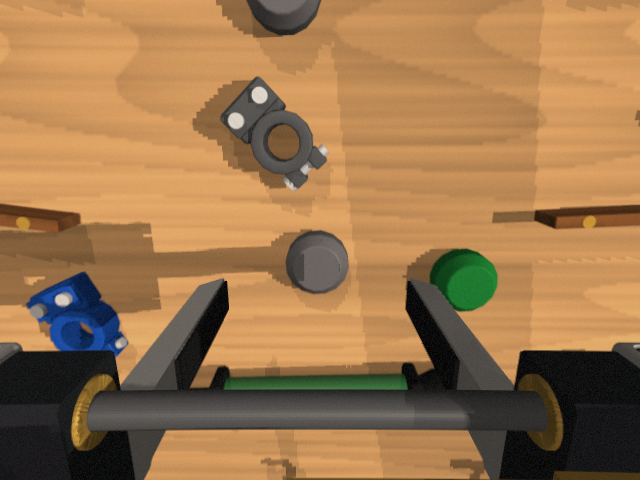

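The wrist view shows cap_a at about (318,262) between the fingers. The green cap (464,279) is clear of the right finger.

```bash
python3 - <<'E'
from loc import *
i=cams.camera_info('wrist'); W=world(i,np.load('pics/w1.npy'))
def mid(c,r,lo=8):
    b=blob(W,lo,32,c,r); return np.round((b.min(0)+b.max(0))/2,1),np.round(b.max(0)-b.min(0)),len(b)
print(mid((660,7),30,18)); print(mid((573,-20),42)); print(mid((673,110),28,18))
E
```

```text
(array([663.9,   9.4,  21.7]), array([40., 40.,  7.]), 2477)
(array([578.9, -15.7,  18.8]), array([67., 65., 22.]), 5013)
(array([677.6, 112.5,  21.9]), array([40., 40.,  8.]), 2328)
```

Call:
{"op": "carry_out", "data": {"plan": [[[-0.4, 0, 3.5], [0, 0, 0]], [[0, 0, 2.4], [0, 0, 0]], [[0, 0, 1.0], [0, 0, 0]], [[0, 0, 0], [0, 0, 0]]]}}

```text
time: 3.02
position: [663.8, 9.4, 32.3]
tcp_rot: [0.0, -0.0, 1.0, -0.0]
contact_force: [-0.4, 0.9, 0.0]
finger_gap: 94.2
```

Call:
{"op": "carry_out", "data": {"plan": [[[0, 0, 0], [0, 0, 0]], [[0, 0, 0], [0, 0, 0]], [[0, 0, 0], [0, 0, 0]], [[0, 0, 0], [0, 0, 0]], [[0, 0, 0], [0, 0, 0]], [[0, 0, 0], [0, 0, 0]]], "hand": 0.2}}

```text
time: 3.78
position: [663.4, 9.4, 31.4]
tcp_rot: [-0.0, -0.0, 1.0, -0.0]
contact_force: [0.7, -0.2, 0.5]
finger_gap: 42.6
```

Call:
{"op": "carry_out", "data": {"plan": [[[0.7, -1.2, 0], [0, 0, 0]], [[1.3, -2.4, 0], [0, 0, 0]], [[1.3, -2.4, 0], [0, 0, 0]], [[1.3, -2.4, 0], [0, 0, 0]], [[1.3, -2.4, 0], [0, 0, 0]], [[0.7, -1.2, 0], [0, 0, 0]], [[0, 0, 0], [0, 0, 0]]]}}

```text
time: 4.65
position: [597.1, -111.5, 31.6]
tcp_rot: [-0.0, 0.001, 1.0, -0.0]
contact_force: [-0.3, 0.9, 0.2]
finger_gap: 42.5
```

```bash
python3 - <<'E'
from h import *
s=readout.read_state();print(s['position'],s['finger_gap'],s['contact_force'])
snap('wrist','w2')
E
```

```text
[ 597.10024663 -111.54446662   31.58423019] 42.45477475363879 [-0.27880978  0.90279872  0.16417983]
```

View pics/w2.png

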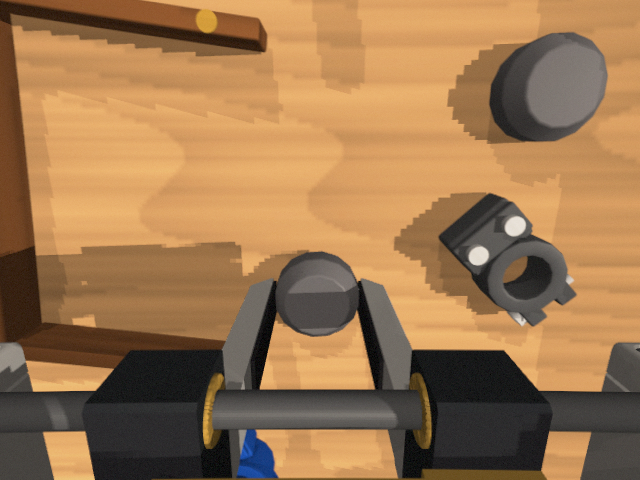

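Cap_a is held at (318,293) and clear of the wall ends. I'll slide it on into the bay.

Call:
{"op": "carry_out", "data": {"plan": [[[0.4, -1.8, 0], [0, 0, 0]], [[0.4, -2.4, 0], [0, 0, 0]], [[0.4, -2.4, 0], [0, 0, 0]], [[0.3, -1.8, 0], [0, 0, 0]], [[0, -1.0, 0], [0, 0, 0]], [[0, 0, 0], [0, 0, 0]], [[0, 0, 0], [0, 0, 0]]]}}

```text
time: 5.58
position: [582.8, -203.8, 31.5]
tcp_rot: [0.0, -0.001, 1.0, 0.0]
contact_force: [1.3, 0.4, 1.0]
finger_gap: 42.7
```

Call:
{"op": "carry_out", "data": {"plan": [[[0, 0, 0], [0, 0, 0]], [[0, 0, 0], [0, 0, 0]], [[0, 0, 0], [0, 0, 0]], [[0, 0, -1], [0, 0, 0]], [[0, 0, -3], [0, 0, 0]], [[0, 0, -5], [0, 0, 0]], [[0, 0, -5], [0, 0, 0]], [[0, 0, 0], [0, 0, 0]]], "hand": -0.2}}

```text
time: 6.58
position: [584.3, -205.3, 176.1]
tcp_rot: [0.003, -0.0, 1.0, -0.001]
contact_force: [0.1, 0.2, -0.3]
finger_gap: 56.4
```

```bash
python3 - <<'E'
from loc import *
s=readout.read_state();print(s['position'],s['finger_gap'])
for n in ('wrist','side'):
    i,p,d=snap(n,n+'3'); W=world(i,d)
    for c in [(578,-207),(496,-12),(573,-20)]:
        b=blob(W,14,30,c,34)
        if len(b): print(n,c,np.round((b.min(0)+b.max(0))/2,1),np.round(b.max(0)-b.min(0)),len(b))
E
```

```text
[ 584.25967699 -205.33592357  176.11888177] 56.39582590001365
wrist (578, -207) [ 582.1 -203.3   19. ] [43. 43. 10.] 1746
wrist (496, -12) [497.8 -10.   18.9] [43. 42. 10.] 2376
wrist (573, -20) [574.8 -19.1  20.8] [62. 61. 14.] 2450
side (578, -207) [ 577.6 -205.7   18.7] [39. 41.  9.] 305
side (496, -12) [495.3 -12.6  18.4] [40. 38.  9.] 254
side (573, -20) [572.4 -21.2  20.4] [61. 59. 13.] 316
```

Call:
{"op": "carry_out", "data": {"plan": [[[2.2, 4.85, 1], [0, 0, 0]], [[2.2, 4.85, 1], [0, 0, 0]], [[2.2, 4.85, 1], [0, 0, 0]], [[2.1, 4.85, 1], [0, 0, 0]], [[0, 0, 4], [0, 0, 0]], [[0, 0, 4], [0, 0, 0]], [[0, 0, 2], [0, 0, 0]], [[0, 0, 0.6], [0, 0, 0]], [[0, 0, 0], [0, 0, 0]]], "hand": -1}}

```text
time: 7.8
position: [494.0, -10.8, 25.3]
tcp_rot: [-0.002, -0.0, 1.0, -0.0]
contact_force: [-1.4, 0.5, 1.7]
finger_gap: 94.0
```

Call:
{"op": "carry_out", "data": {"plan": [[[0, 0, 0], [0, 0, 0]], [[0, 0, 0], [0, 0, 0]], [[0, 0, 0], [0, 0, 0]], [[0, 0, 0], [0, 0, 0]], [[0, 0, 0], [0, 0, 0]], [[0, 0, 0], [0, 0, 0]]], "hand": 0.2}}

```text
time: 8.55
position: [495.4, -10.7, 25.5]
tcp_rot: [-0.0, -0.0, 1.0, -0.0]
contact_force: [-0.2, -0.2, -0.3]
finger_gap: 43.1
```

Call:
{"op": "carry_out", "data": {"plan": [[[-0.3, -1.4, 0], [0, 0, 0]], [[-0.5, -2.4, 0], [0, 0, 0]], [[-0.5, -2.4, 0], [0, 0, 0]], [[-0.5, -2.4, 0], [0, 0, 0]], [[-0.2, -2.4, 0], [0, 0, 0]], [[0.1, -2.4, 0], [0, 0, 0]], [[0.2, -2.4, 0], [0, 0, 0]], [[0.2, -2.0, 0], [0, 0, 0]], [[0, -1.5, 0], [0, 0, 0]], [[0, 0, 0], [0, 0, 0]]]}}

```text
time: 9.8
position: [510.4, -204.8, 25.5]
tcp_rot: [0.0, 0.001, 1.0, -0.0]
contact_force: [-0.7, -1.2, 2.4]
finger_gap: 42.7
```

Call:
{"op": "carry_out", "data": {"plan": [[[0, 0, 0], [0, 0, 0]], [[0, 0, 0], [0, 0, 0]], [[0, 0, 0], [0, 0, 0]], [[0, 0, -1], [0, 0, 0]], [[0, 0, -3], [0, 0, 0]], [[0, 0, -5], [0, 0, 0]], [[0, 0, -5], [0, 0, 0]], [[0, 0, 0], [0, 0, 0]]], "hand": -0.2}}

```text
time: 10.8
position: [512.2, -204.3, 169.7]
tcp_rot: [0.003, -0.0, 1.0, -0.001]
contact_force: [-0.3, 0.6, -0.5]
finger_gap: 56.3
```

```bash
python3 - <<'E'
from loc import *
s=readout.read_state();print(s['position'],s['finger_gap'])
for n in ('wrist','side'):
    i,p,d=snap(n,n+'4'); W=world(i,d)
    for c in [(580,-204),(510,-203),(573,-20)]:
        b=blob(W,14,30,c,33)
        if len(b): print(n,c,np.round((b.min(0)+b.max(0))/2,1),np.round(b.max(0)-b.min(0)),len(b))
E
```

```text
[ 512.21767401 -204.27380026  169.68573454] 56.261516856892015
wrist (580, -204) [ 582.  -203.9   18.9] [43. 42. 10.] 1498
wrist (510, -203) [ 512.9 -203.9   19. ] [42. 42. 10.] 1810
wrist (573, -20) [574.3 -19.7  20.8] [61. 59. 14.] 2113
side (580, -204) [ 578.1 -204.9   19.1] [41. 40. 10.] 302
side (510, -203) [ 508.  -205.8   18.8] [38. 41.  9.] 343
side (573, -20) [573.  -22.2  20.6] [62. 57. 13.] 313
```

View pics/side4.png

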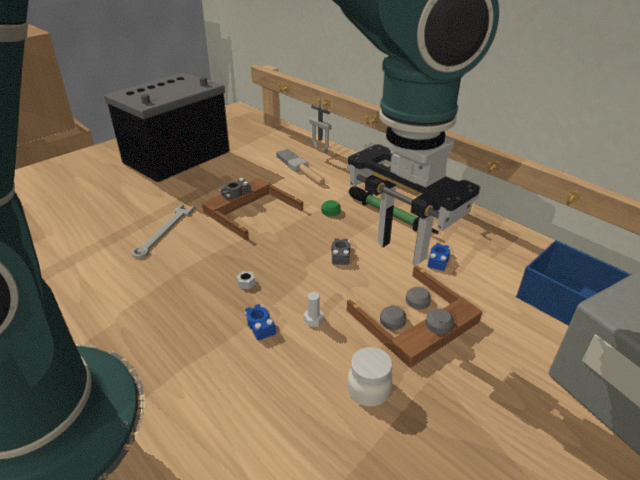

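Both caps are well inside the right bay, at about (418,297) and (393,317). Next is the clamp.

Call:
{"op": "carry_out", "data": {"plan": [[[-1.57, 5.7, 0.5], [0, 0, 0]], [[-1.57, 5.7, 0.5], [0, 0, 0]], [[-1.57, 5.7, 0.5], [0, 0, 0]], [[0, 0, 1], [0, 0, -0.181]], [[0, 0, 1], [0, 0, -0.181]], [[0, 0, 1], [0, 0, -0.181]], [[0, 0, 1], [0, 0, -0.181]], [[0, 0, 3], [0, 0, 0]], [[0, 0, 0], [0, 0, 0]], [[0, 0, 0], [0, 0, 0]]], "hand": -1}}

```text
time: 12.15
position: [557.5, -32.6, 80.7]
tcp_rot: [-0.0, -0.354, 0.935, 0.0]
contact_force: [-0.2, -0.4, -0.2]
finger_gap: 94.1
```

```bash
python3 - <<'E'
from loc import *
s=readout.read_state();print(s['position'],s['tcp_rot'],s['finger_gap'])
i,p,d=snap('wrist','w5'); W=world(i,d)
b=blob(W,12,32,(573,-20),45)
(cx,cy),(w,h),a=cv2.minAreaRect(b[:,:2].astype(np.float32)); print(cx,cy,w,h,a,len(b))
c=np.array([cx,cy]); ax=np.array([.748,.663])
g=c-19*ax; print('grip',g, 'tool shift mm',rot(s['tcp_rot']).T@(np.r_[g,30]-s['position']))
E
```

```text
[557.50853099 -32.597094    80.69957323] [-2.56610394e-04 -3.54146344e-01  9.35189978e-01  8.05421790e-05] 94.13563313205607
577.9866333007812 -15.610786437988281 64.50342559814453 37.62786865234375 44.54167175292969 4155
grip [563.7746333  -28.20778644] tool shift mm [-7.62318424 -0.87914782 50.6960644 ]
```

View pics/w5.png

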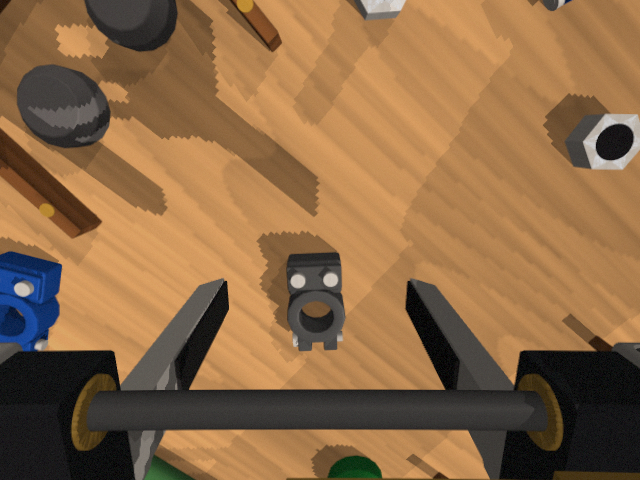

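The clamp is centred and aligned between the open fingers at (316,300).

Call:
{"op": "carry_out", "data": {"plan": [[[-0.3, 0, 2.5], [0, 0, -0.03]], [[0, 0, 1.8], [0, 0, 0]], [[0, 0, 0.6], [0, 0, 0]], [[0, 0, 0], [0, 0, 0]], [[0, 0, 0], [0, 0, 0]]]}}

```text
time: 12.82
position: [560.2, -30.7, 32.1]
tcp_rot: [0.0, -0.368, 0.93, -0.0]
contact_force: [0.1, -0.1, -0.3]
finger_gap: 94.0
```

Call:
{"op": "carry_out", "data": {"plan": [[[0, 0, 0], [0, 0, 0]], [[0, 0, 0], [0, 0, 0]], [[0, 0, 0], [0, 0, 0]], [[0, 0, 0], [0, 0, 0]], [[0, 0, 0], [0, 0, 0]], [[0, 0, 0], [0, 0, 0]], [[0, 0, 0], [0, 0, 0]]], "hand": 0.6}}

```text
time: 13.7
position: [559.8, -30.7, 31.5]
tcp_rot: [-0.0, -0.368, 0.93, -0.0]
contact_force: [-0.0, -0.3, -0.2]
finger_gap: 33.6
```

```bash
python3 - <<'E'
from loc import *
s=readout.read_state();p=s['position'];print(p,s['tcp_rot'],s['finger_gap'],s['contact_force'])
for t in [(547,90),(547,193)]: print(np.round(rot(s['tcp_rot']).T@(np.r_[t,p[2]]-p)/10,2)); 
snap('wrist','w6')
E
```

```text
[559.81876727 -30.74735735  31.47103547] [-4.20527083e-05 -3.68226751e-01  9.29736013e-01 -6.08596552e-05] 33.63804021426345 [-0.01181437 -0.33139898 -0.23746967]
[-7.33  9.68 -0.  ]
[-14.39  17.18  -0.  ]
```

View pics/w6.png

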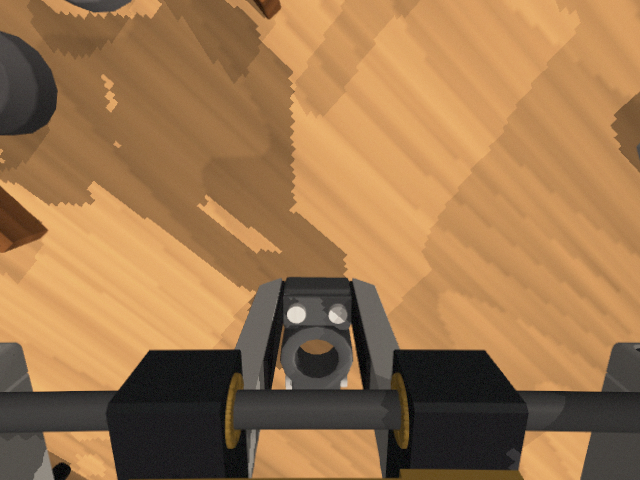

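The clamp is held by its block. I'll slide it into the left bay.

Call:
{"op": "carry_out", "data": {"plan": [[[-0.8, 0.95, 0], [0, 0, 0]], [[-1.6, 1.91, 0], [0, 0, 0]], [[-1.8, 2.15, 0], [0, 0, 0]], [[-1.8, 2.15, 0], [0, 0, 0]], [[-1.8, 2.15, 0], [0, 0, 0]], [[-1.8, 2.15, 0], [0, 0, 0]], [[-1.8, 2.15, 0], [0, 0, 0]], [[-1.6, 1.91, 0], [0, 0, 0]], [[-1.3, 1.55, 0], [0, 0, 0]], [[0, 0, 0], [0, 0, 0]]]}}

```text
time: 15.0
position: [546.7, 193.7, 31.5]
tcp_rot: [0.0, -0.369, 0.929, 0.0]
contact_force: [-1.2, 2.2, 1.0]
finger_gap: 33.7
```

Call:
{"op": "carry_out", "data": {"plan": [[[0, 0, 0], [0, 0, 0]], [[0, 0, 0], [0, 0, 0]], [[0, 0, 0], [0, 0, 0]], [[0, 0, -1], [0, 0, 0]], [[0, 0, -3], [0, 0, 0]], [[0, 0, -5], [0, 0, 0]], [[0, 0, -5], [0, 0, 0]], [[0, 0, -5], [0, 0, 0]], [[0, 0, 0], [0, 0, 0]]], "hand": -0.1}}

```text
time: 16.12
position: [548.7, 192.1, 225.9]
tcp_rot: [0.003, -0.368, 0.93, -0.0]
contact_force: [-0.9, 0.1, -0.7]
finger_gap: 51.6
```

```bash
python3 - <<'E'
from loc import *
s=readout.read_state();print(s['position'],s['finger_gap'])
for n in ('wrist','side'):
    i,p,d=snap(n,n+'7'); W=world(i,d)
    for c in [(580,-204),(510,-203),(560,206),(388,41)]:
        b=blob(W,8,30,c,40)
        if len(b): print(n,c,np.round((b.min(0)+b.max(0))/2,1),np.round(b.max(0)-b.min(0)),len(b))
E
```

```text
[548.6789102  192.12292626 225.94878438] 51.61267896961843
wrist (560, 206) [563.9 208.3  17.9] [67. 64. 20.] 1759
side (580, -204) [ 588.8 -205.6   15.9] [62. 41. 16.] 392
side (510, -203) [ 498.3 -205.    15.5] [56. 43. 15.] 435
side (560, 206) [560.9 207.1  17.6] [67. 64. 19.] 301
side (388, 41) [386.4  41.9  13.1] [33. 33. 10.] 211
```

View pics/side7.png

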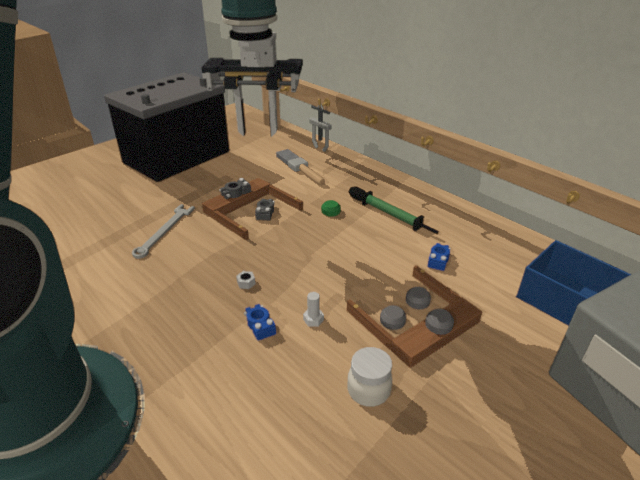

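The clamp (264,209) is inside the left bay, and the bolt, nut and hydrometer look unmoved. The gripper is clear of everything.

```bash
python3 -c "
from h import *
print(ticket.close_job())"
```

```text
the job is handed in; nothing more can be done
None
```

All three parts are sorted: both nylon caps are in the right bay with the cap sample, and the lead clamp is in the left bay with the clamp sample. I gripped each part in turn, slid it along the bench at constant height, let it go and raised the gripper clear. The job was handed in at about 16 s of the 61 s allowed.

**Last checks (side and wrist cameras):**
- **Caps:** their centres are near (580, -204) and (510, -204) mm, and their near edges are about 35 mm or more inside the mouth.
- **Clamp:** it spans y from about 175 to 239 mm. The mouth is at about 147–155 mm and the back wall at about 262 mm, so it is about 20 mm inside.
- **Parts to leave alone:** the hex nut measured within about 2 mm of where it started. The hex bolt, hydrometer and look-alikes were checked only by eye in the last side picture, and they look unmoved.
- **Forces:** readings at the end of each move never passed about 3 N.

**Disagreements:** the wrist camera read 2–5 mm more in x than the other cameras, within the clearances. At the cap_b grasp the fingertips came about 5 mm lower than intended, about 0.5 mm above the bench, with no contact force of note.

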